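# Swap the sample jars and make up two test kits

## Task

Make up the two test kits in the clear trays: the blue-lined tray gets the blue-lidded jar in its large bay and the aluminium tin in its small bay, and the yellow-lined tray gets the yellow-lidded jar in its large bay and the amber bottle in its small bay. The two jars are standing in each other's trays and a bay takes only one, so set one aside on the empty cork mat while you exchange them. Set each thing down upright, flat on the bay's floor, without dropping or tipping it, and leave the green bottle and the red-lidded white pot of the stock where they are.

Things in the scene. Friction and masses are not known exactly. Their poses are not given: they have to be found in the camera images.
- tray_blue: Fixed clear tray, blue lining and end tabs, 100 x 178 mm; walls and divider 24 mm high, 3 mm thick; lining's top 6 mm above the table. Origin: centre of underside, y along its length, z up. Large bay 94 x 92 mm, centre at x 0, y -40 mm; small bay 94 x 77 mm, centre at x 0, y +47.5 mm of this frame. Start: yellow-lidded jar in the large bay, roughly square to it; small bay empty.
- tray_yellow: Fixed clear tray, yellow lining and end tabs, 100 x 178 mm; walls and divider 24 mm high, 3 mm thick; lining's top 6 mm above the table. Origin: centre of underside, y along its length, z up. Large bay 94 x 92 mm, centre at x 0, y -40 mm; small bay 94 x 77 mm, centre at x 0, y +47.5 mm of this frame. Start: blue-lidded jar in the large bay, roughly square to it; small bay empty.
- jar_blue: White jar with blue round lid, upright. Square body 58 x 58 mm, 78 mm high; lid 50 mm wide, 82 to 100 mm up; about 0.2 kg. Origin: centre of underside, x and y square to the body's faces, z up. Grip the body across two parallel faces with the TCP 60 to 68 mm above its base: the fingertips then clear the tray's walls. Start: in the large bay of the yellow-lined tray.
- jar_yellow: White jar with yellow round lid, upright. Square body 58 x 58 mm, 78 mm high; lid 50 mm wide, 82 to 100 mm up; about 0.2 kg. Origin: centre of underside, x and y square to the body's faces, z up. Grip the body across two parallel faces with the TCP 60 to 68 mm above its base: the fingertips then clear the tray's walls. Start: in the large bay of the blue-lined tray.
- tin: Bare aluminium sample tin with a lid, upright cylinder 54 mm in diameter, 66 mm high, about 0.1 kg. Origin: centre of underside, z up. Start: in the stock row on the table, on the robot's side of the trays, 100 mm or more from the next piece.
- amber_bottle: Amber-brown glass bottle with black cap, white paper band, upright: body 38 mm in diameter, straight to 60 mm up, then shoulder and a cap up to 27 mm wide; 88 mm high, about 0.1 kg. Origin: centre of underside, z up. Start: in the stock row on the table, on the robot's side of the trays, 100 mm or more from the next piece.
- green_bottle: Green glass bottle with white cap (leave alone), white paper band, upright: body 38 mm in diameter, straight to 60 mm up, then shoulder and a cap up to 27 mm wide; 88 mm high, about 0.1 kg. Origin: centre of underside, z up. Start: in the stock row on the table, on the robot's side of the trays, 100 mm or more from the next piece.
- white_pot: White plastic pot with red lid (leave alone), upright cylinder 54 mm in diameter, 66 mm high, about 0.1 kg. Origin: centre of underside, z up. Start: in the stock row on the table, on the robot's side of the trays, 100 mm or more from the next piece.
- mat: Round cork mat (fixed), 116 mm in diameter and 4 mm thick, lying empty near the left or right end of the work area, clear of the trays: room to set one jar aside. Origin: centre of the underside; its top is 4 mm above the table.
There are look-alikes about, which are no part of the job. What is shaped like the amber_bottle but purple is not meant.

How it is judged:
At the end, for the whole second after the job is handed in: Each jar stands in the large bay of the tray of its lid's colour (centre within 22 mm of the bay's), tin in the blue tray's small bay, amber bottle in the yellow one's (32 mm across, 24 mm along), flat on the lining, lean under 6 degrees, released, still; green bottle and white pot within 20 mm (x of jar_blue in the frame of tray_blue between -0.022 and 0.022 m and y of jar_blue in the frame of tray_blue between -0.062 and -0.018 m and z of jar_blue in the frame of tray_blue between 0 and 0.012 m and angle between each of jar_blue, jar_yellow, tin, amber_bottle's own z axis and vertical below 0.1 rad and linear speed of each of jar_blue, jar_yellow, tin, amber_bottle below 0.02 m/s and contact force between the fingers and jar_blue below 0.05 N and x of jar_yellow in the frame of tray_yellow between -0.022 and 0.022 m and y of jar_yellow in the frame of tray_yellow between -0.062 and -0.018 m and z of jar_yellow in the frame of tray_yellow between 0 and 0.012 m and contact force between the fingers and jar_yellow below 0.05 N and x of tin in the frame of tray_blue between -0.032 and 0.032 m and y of tin in the frame of tray_blue between 0.0235 and 0.0715 m and z of tin in the frame of tray_blue between 0 and 0.012 m and contact force between the fingers and tin below 0.05 N and x of amber_bottle in the frame of tray_yellow between -0.032 and 0.032 m and y of amber_bottle in the frame of tray_yellow between 0.0235 and 0.0715 m and z of amber_bottle in the frame of tray_yellow between 0 and 0.012 m and contact force between the fingers and amber_bottle below 0.05 N and distance of each of green_bottle, white_pot from where it was at the start of the episode below 0.02 m); the robot touches nothing.
It fails at once if the green bottle or the white pot is shifted by more than 20 mm or knocked over (distance of any of green_bottle, white_pot from where it was at the start of the episode above 0.02 m or angle between any of green_bottle, white_pot's own z axis and vertical above 0.5 rad).
It fails at once if a jar, the tin or the amber bottle is tipped over (leans more than 40 degrees) (angle between any of jar_blue, jar_yellow, tin, amber_bottle's own z axis and vertical above 0.7 rad).
It fails at once if a jar, the tin or the amber bottle is dropped (falls freely faster than 0.7 m/s, a drop of about 25 mm) ((linear speed of jar_blue above 0.7 m/s and contact force between anything else and jar_blue below 0.02 N) or (linear speed of jar_yellow above 0.7 m/s and contact force between anything else and jar_yellow below 0.02 N) or (linear speed of tin above 0.7 m/s and contact force between anything else and tin below 0.02 N) or (linear speed of amber_bottle above 0.7 m/s and contact force between anything else and amber_bottle below 0.02 N)).
It also fails if it takes over 120 s, if anything falls off the work surface, if the arm or the gripper's body presses on something with over 40 N, if the wrist force passes 120 N, or if a joint passes its speed limit or range.

## Robot

A 6-joint arm with a two-finger parallel gripper is mounted at the origin on the work surface. World frame = base frame: x ahead of the robot, y to its left, z up, the work surface at z = 0. Lengths are in m, angles in rad, forces in N, time in s.
With the tool pointing down it reaches from about 0.3 to 0.875 m from the base axis. Payload 6.4 kg.
Tool frame: the origin (TCP) lies between the finger pads, 19 mm behind the fingertips; this is the grasp point; z points along the fingers, y is the line along which they close (so a half turn about z gives the same grasp; the last joint's range is limited). The gripper opens to 85 mm and grips with 20 to 120 N. Pads are 22 mm wide; open, the fingers measure 114 mm over their backs; the gripper's body (76 mm by 85 mm) begins 54 mm behind the grasp point. The pads swing forward as they close: fully open they stand 13 mm farther back than shut.
Start: joints at [1.045, 0.181, 1.607, -0, 1.354, -0.206], TCP at [0.181, 0.546, 0.25] pointing down, gripper open.
Joint ranges: [-2.99, 2.99], [-0.89, 2.07], [0.3, 2.58], [-1.14, 4.28], [0, 2.63], [-3.12, 3.12]. Speed limits (rad/s): [2.57, 2.57, 3.01, 3.14, 3.14, 3.14].

## Interface

Orientations are given as a unit quaternion [w, x, y, z].
In Python, from bench import ctrl gives the robot as it stands. The module is installed in compiled form; this text tells all that it offers.
- The arm moves only by the tool servo_tool, never from a script. Its argument "commands" is a list of rows, each a list of 3 entries, a list of its own where there are three numbers: the shift along the tool's x, y, z in mm, then the turn about the tool's z in rad, then the finger opening in mm, from 0 to 85.4. In form: [[[dx, dy, dz], turn, jaw], ...]. A call has 1 to 20 rows; each row shifts and turns the commanded pose from where the row before left it, along the tool's axes as they then stand; what a row does not reach is not made up. A row lasts 1/8 s, in which the tool goes at most 62.5 mm and 10.7 degrees, less where a joint would pass 70% of its speed; a pose out of reach is approached as far as the arm can. A call with a gripper value outside its range is refused whole. The fingers move at their own pace and stop on an object; the grip force is fixed at half the most. Time passes only in rows, so rows that do not move let the fingers close. It gives the time, the measured TCP pose, the force, the opening and the grip force at its end, in the units of the state.
- ctrl.get_obs(): the state, without advancing time (a new reading comes with each control period).
- ctrl.camera(name): name is "side" or "top"; returns a dict with "color" (384x512x3 uint8, red, green, blue), "z_map" (384x512 float32, m along the optical axis (not along the pixel's ray), 0 where there is no reading), "fx", "fy", "cx", "cy" (pixels), "R" (3x3) and "t" (3): a world point X has camera coordinates R X + t. Camera axes: x right, y down, z forward; pixel columns grow to the right and rows downward; lengths in m; the calibration is good to about 2 mm. A picture is of the moment at which its call begins.
- ctrl.hand_in(): hands the job in; it is judged then, once.
The state is a dict: "time_s": time; "q": joint angles; "dq": joint speeds; "joint_efforts": joint torques, N m; "eef_pos": TCP position; "eef_rot": TCP orientation; "wrist_force": force on the tool from outside, world axes, zero at the start; "torque": the same for the moment, N m; "opening": opening from 0.0 (shut) to 1.0 (fully open); "grasp_force": force on a finger pad.
Only numpy, scipy, OpenCV 4.12 (cv2) and the standard library are available. Lean on these libraries where they do the work, as an engineer would, in place of code of your own. Each camera call takes 0.05 s, during which the arm holds its last target. There are 200 camera calls.

## Working session

There is one attempt and no reset: what is moved stays moved. The work goes in short steps, Python scripts to look and compute and a tool call to move; the robot and the scene stay as the last step left them, time stands still between calls to the robot, and variables do not carry over. Pictures are saved under pics/ and viewed, at most 14 in all, crops included, and the job is handed in when it is done.

Besides the shell and the picture viewer there is one more tool, called after "Call:" as a command line: name --argument value ..., lists and objects as JSON in quotes. servo_tool: Moves the arm, as the interface text tells. Its arguments: {"type":"object","properties":{"commands":{"type":"array"}},"required":["commands"]}

```bash
mkdir -p pics
cat > h.py <<'E'
import numpy as np, cv2
from bench import ctrl
def cam(n): return ctrl.camera(n)
def save(c,f,crop=None,s=1.5):
    im=c["color"][...,::-1]
    if crop: im=im[crop[1]:crop[3],crop[0]:crop[2]]
    cv2.imwrite("pics/"+f,cv2.resize(im,None,fx=s,fy=s,interpolation=cv2.INTER_CUBIC))
def ray(c,u,v,z):
    d=c["R"].T@np.array([(u-c["cx"])/c["fx"],(v-c["cy"])/c["fy"],1]); o=-c["R"].T@c["t"]
    return o+d*(z-o[2])/d[2]
def cloud(c):
    v,u=np.mgrid[:384,:512]; Z=c["z_map"]
    P=np.stack([(u-c["cx"])/c["fx"]*Z,(v-c["cy"])/c["fy"]*Z,Z],-1)-c["t"]
    P=P@c["R"]; P[Z==0]=np.nan; return P
E
python3 - <<'E'
from h import *
for n in("top","side"):
    c=cam(n); save(c,n+"0.png"); print(n,-c["R"].T@c["t"],c["R"].round(3).tolist(),c["fx"])
    np.savez(n+"0.npz",**c)
o=ctrl.get_obs();print(o)
E
```

```text
top [ 0.38896175 -0.00149857  1.24440338] [[-0.003, -1.0, -0.003], [-0.996, 0.004, -0.093], [0.093, 0.003, -0.996]] 424.7330564699403
side [ 0.41771491 -0.71245449  0.93086604] [[0.994, -0.113, -0.001], [-0.087, -0.764, -0.64], [0.072, 0.636, -0.769]] 383.6350137902863
{'time_s': 0.1, 'q': array([ 1.04467771e+00,  1.81510759e-01,  1.60795072e+00, -4.91047058e-05,
        1.35378567e+00, -2.06284643e-01]), 'dq': array([-0.00113594, -0.00274067, -0.00249519,  0.0020738 ,  0.00034254,
       -0.00094739]), 'joint_efforts': array([-1.70084572e-04, -4.45869112e+01, -3.52238595e+01, -2.59500939e-04,
        4.16206065e-03,  1.21958482e-05]), 'eef_pos': array([0.18052296, 0.54541156, 0.24912882]), 'eef_rot': array([-2.73831043e-04,  1.59230959e-01,  9.87241013e-01, -7.80979637e-04]), 'wrist_force': array([-0.25910101,  0.58625305, -0.29502052]), 'torque': array([-0.04700487,  0.0013816 ,  0.00886871]), 'grasp_force': 0.0, 'opening': 0.9984392457288416}
```

View pics/top0.png

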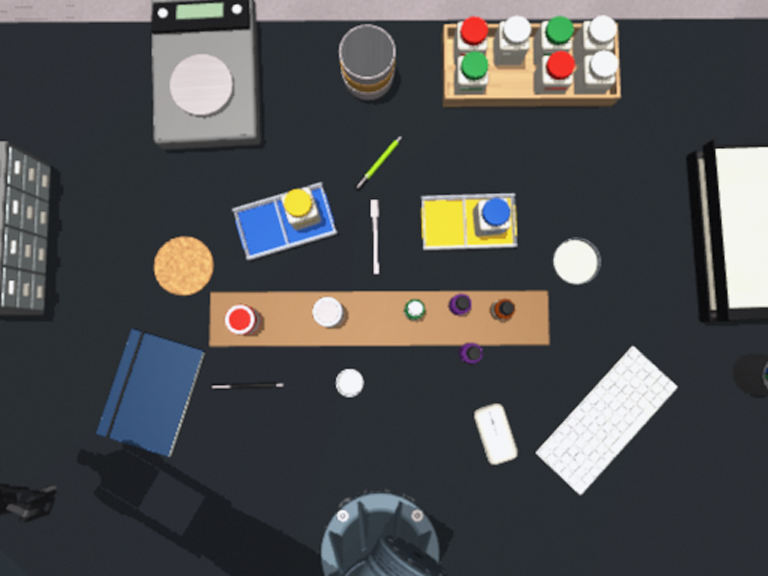

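View pics/side0.png

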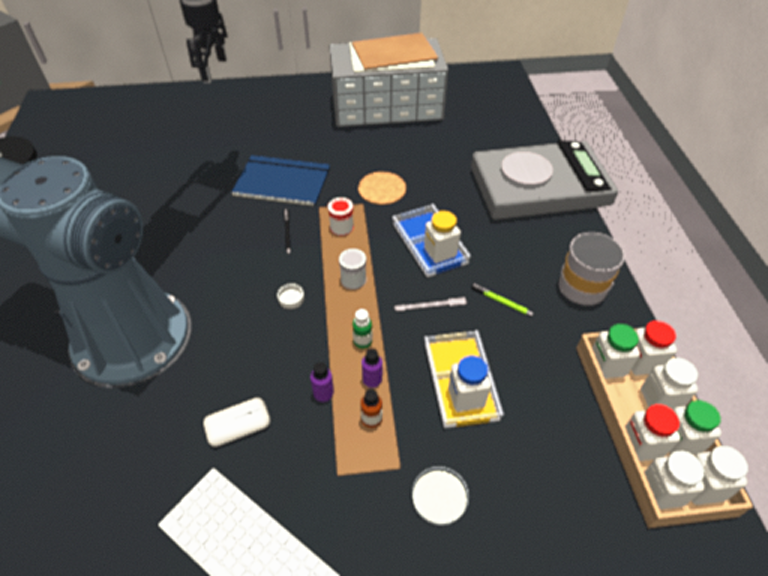

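Top view at 1.5x scale, with the candidates for each target:
- **Amber bottle:** brown-orange at (504,309). The purple look-alikes are at (460,304) and (471,352), and the green bottle is at (415,309).
- **Tin:** grey at (327,311). It could be confused with the red-lidded pot (240,319), the white cap (349,382) and the dish (577,260).
- **Jars:** yellow lid (299,203) in the blue tray, blue lid (495,212) in the yellow tray. Similar jars stand in the rack at the upper right.
- **Mat:** (183,265).

Next I'll measure and take one close crop.

```bash
cat > m.py <<'E'
from h import *
def load(n): return dict(np.load(n+"0.npz"))
if __name__=="__main__":
    t=load("top"); s=load("side"); P=cloud(t); Q=cloud(s)
    save(t,"crop1.png",(130,115,380,260),3.1)
    hsv=cv2.cvtColor(t["color"],cv2.COLOR_RGB2HSV)
    def cmp(mask,near=None):
        n,l,st,ce=cv2.connectedComponentsWithStats(mask.astype(np.uint8)); return n,l,st,ce
    roi=np.zeros((384,512),bool); roi[115:260,90:420]=1
    H,S,V=[hsv[...,i].astype(int) for i in range(3)]
    blue=(abs(H-110)<12)&(S>120)&(V>90)&roi; yel=(abs(H-27)<7)&(S>150)&(V>120)&roi
    for nm,m,box in(("blue",blue,(150,115,230,180)),("yellow",yel,(270,115,355,180))):
        k=np.zeros_like(m);k[box[1]:box[3],box[0]:box[2]]=1; m=m&k
        v,u=np.nonzero(m); X=np.array([ray(t,a,b,.006)[:2] for a,b in zip(u,v)])
        r=cv2.minAreaRect((X*1000).astype(np.float32)); print("lining",nm,r,len(u))
    # things by height clusters, both views
    for nm,(u,v),h in(("jarY",(199,135),.1),("jarB",(330,141),.1),("tin",(218,207),.066),("amber",(336,206),.088),("green",(277,206),.088),("pot",(160,213),.066),("purp",(307,203),.088),("purp2",(314,235),.088),("mat",(122,177),.004),("cap",(233,255),.01)):
        g=ray(t,u,v,h+(0.006 if"jar"in nm else 0)); 
        A=np.concatenate([P.reshape(-1,3),Q.reshape(-1,3)]); D=np.hypot(*(A[:,:2]-g[:2]).T)
        T=P.reshape(-1,3); T=T[np.hypot(*(T[:,:2]-g[:2]).T)<.045]; zt=np.nanpercentile(T[:,2],98)
        top=T[T[:,2]>zt-.006]
        (c,rad)=cv2.minEnclosingCircle((top[:,:2]*1000).astype(np.float32))
        print(nm,"ray",g.round(4),"ztop",zt.round(4),"meantop",top.mean(0).round(4),"circ",np.round(c,1),round(rad,1))
        if "jar"in nm:
            B=A[(D<.05)&(A[:,2]>.035)&(A[:,2]<.088)]
            print("  body",cv2.minAreaRect((B[:,:2]*1000).astype(np.float32)),len(B))
        elif nm!="mat":
            B=A[(D<.045)&(A[:,2]>.02)&(A[:,2]<.055)]
            if len(B)>5: print("  body circ",cv2.minEnclosingCircle((B[:,:2]*1000).astype(np.float32)),len(B))
    print("strip z",P[200,185],P[208,245])
E
python3 m.py
```

```text
lining blue ((631.7326049804688, 186.58892822265625), (88.61985778808594, 188.6060791015625), 16.66703987121582) 1192
lining yellow ((629.3561401367188, -170.55999755859375), (88.05838775634766, 174.79319763183594), 1.535675048828125) 1032
jarY ray [0.6462 0.1456 0.106 ] ztop 0.1103 meantop [0.6476 0.1492 0.1074] circ [648.3 148.9] 26.0
  body ((647.6387939453125, 146.2913360595703), (63.10564422607422, 62.64341735839844), 19.80303382873535) 530
jarB ray [ 0.6282 -0.211   0.106 ] ztop 0.11 meantop [ 0.6297 -0.2112  0.107 ] circ [ 629.9 -211. ] 25.4
  body ((628.64111328125, -213.95050048828125), (60.22277069091797, 63.710693359375), 4.608194351196289) 628
tin ray [0.4518 0.0963 0.066 ] ztop 0.071 meantop [0.4517 0.0974 0.0679] circ [451.9  97.6] 27.0
  body circ ((449.3933410644531, 90.5888442993164), 26.718822479248047) 138
amber ray [ 0.4522 -0.2269  0.088 ] ztop 0.09 meantop [ 0.4565 -0.2315  0.0887] circ [ 456.6 -232.3] 11.5
  body circ ((454.92242431640625, -234.44139099121094), 21.84693717956543) 131
green ray [ 0.4528 -0.0663  0.088 ] ztop 0.0902 meantop [ 0.4567 -0.0643  0.08
[... 300 characters left out ...]
1481  0.088 ] ztop 0.0898 meantop [ 0.4662 -0.1516  0.0886] circ [ 466.6 -151.4] 11.5
  body circ ((465.9263000488281, -154.0404510498047), 21.663959503173828) 118
purp2 ray [ 0.3739 -0.1657  0.088 ] ztop 0.09 meantop [ 0.3748 -0.1698  0.0888] circ [ 374.5 -169.9] 11.0
  body circ ((374.0299987792969, -172.9857940673828), 22.105022430419922) 121
mat ray [0.5444 0.3845 0.004 ] ztop 0.0101 meantop [0.5439 0.3848 0.0065] circ [544.4 384.4] 44.8
cap ray [0.3164 0.0572 0.01  ] ztop 0.0201 meantop [0.3182 0.0589 0.0186] circ [318.6  59.1] 25.7
  body circ ((318.6751403808594, 57.50582504272461), 26.593515396118164) 18
strip z [0.476079   0.19856747 0.00147266] [ 0.45208868  0.02258994 -0.0005007 ]
```

View pics/crop1.png

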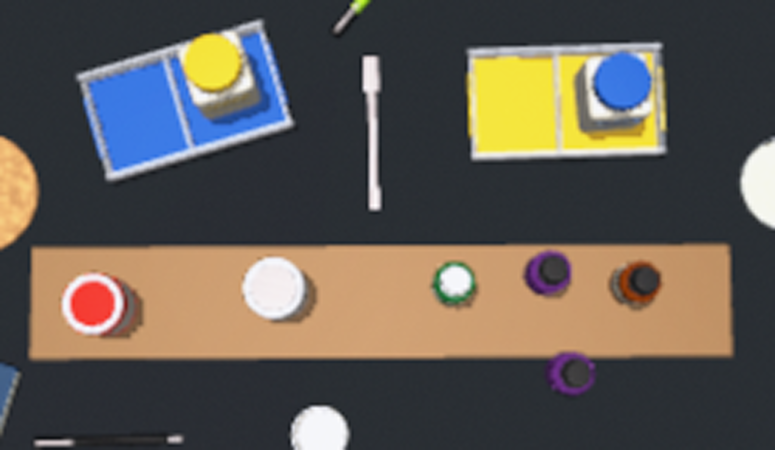

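The crop confirms the choices: the amber bottle is the orange-brown one (640,282), with purple at (548,270) and (572,373). The tin is the plain grey lid at (274,288). I'll fix the tray frames from their rim corners at the 24 mm height.

```bash
cat > p.py <<'E'
import sys; from h import *
from scipy.spatial.transform import Rotation as Ro
def plan(x,y,z,yaw):
    o=ctrl.get_obs(); q=o["eef_rot"]; R=Ro.from_quat(np.r_[q[1:],q[0]]).as_matrix()
    cur=np.degrees(np.arctan2(R[1,1],R[0,1])); d=(cur-yaw+180)%360-180
    T=R@Ro.from_euler("z",d,degrees=True).as_matrix()
    print("t %.2f"%o["time_s"],"pos",(o["eef_pos"]*1e3).round(1),"yaw %.1f q6 %.2f"%(cur,o["q"][5]),"| turn %.3f rad"%np.radians(d),"then tool mm",(T.T@(np.array([x,y,z])-o["eef_pos"])*1e3).round(1))
if __name__=="__main__": plan(*map(float,sys.argv[1:5]))
E
python3 - <<'E'
from m import *
t=load("top")
for nm,C in(("blue",[(78,75),(262,20),(294,124),(110,180)]),("yellow",[(468,48),(661,44),(665,154),(472,158)])):
    X=np.array([ray(t,130+a/3.1,115+b/3.1,.024)[:2] for a,b in C])
    e=[np.linalg.norm(X[i]-X[i-1]).round(4) for i in range(4)]
    d=(X[0]-X[1])+(X[3]-X[2]); d/=np.linalg.norm(d); c=X.mean(0)
    print(nm,c.round(4),"yaw",np.degrees(np.arctan2(d[1],d[0])).round(1),"large",(c-.04*d).round(4),"small",(c+.0475*d).round(4),"edges",e)
E
python3 p.py .6475 .1475 .17 106.6
```

```text
blue [0.629 0.182] yaw 106.8 large [0.6406 0.1437] small [0.6152 0.2275] edges [np.float64(0.1048), np.float64(0.1808), np.float64(0.1042), np.float64(0.1797)]
yellow [ 0.6264 -0.1754] yaw 91.0 large [ 0.627  -0.2154] small [ 0.6255 -0.1279] edges [np.float64(0.1048), np.float64(0.182), np.float64(0.1048), np.float64(0.1806)]
t 0.10 pos [180.5 545.4 249.1] yaw 71.7 q6 -0.21 | turn -0.610 rad then tool mm [-333.9 -514.6   79.3]
```

Call:
servo_tool --commands '[[[0,0,0],-0.1525,85],[[0,0,0],-0.1525,85],[[0,0,0],-0.1525,85],[[0,0,0],-0.1525,85],[[-22,-34,0],0,85],[[-24,-37,0],0,85],[[-24,-37,0],0,85],[[-24,-37,0],0,85],[[-24,-37,0],0,85],[[-24,-37,0],0,85],[[-24,-37,0],0,85],[[-24,-37,0],0,85],[[-24,-37,0],0,85],[[-24,-37,0],0,85],[[-24,-37,0],0,85],[[-24,-37,0],0,85],[[-24,-37,0],0,85],[[-24,-37,0],0,85],[[0,0,0],0,85]]'

```text
time_s: 2.48
eef_pos: [0.6497, 0.1452, 0.2488]
eef_rot: [-0.0, -0.143, 0.99, -0.0]
wrist_force: [-0.4, 0.4, 0.5]
opening: 0.994
grasp_force: 0.0
```

```bash
python3 p.py .6475 .1475 .07 106.8
```

```text
t 2.48 pos [649.7 145.2 248.8] yaw 106.4 q6 -1.81 | turn -0.007 rad then tool mm [  1.2   2.9 178.8]
```

Call:
servo_tool --commands '[[[1,3,30],0,85],[[0,0,40],0,85],[[0,0,40],0,85],[[0,0,30],0,85],[[0,0,20],0,85],[[0,0,19],0,85],[[0,0,0],0,85]]'

```text
time_s: 3.35
eef_pos: [0.6453, 0.1507, 0.0695]
eef_rot: [-0.001, -0.145, 0.989, 0.0]
wrist_force: [1.1, -0.4, 0.7]
opening: 0.992
grasp_force: 0.0
```

Run:
```python
from h import *
c=cam("side"); save(c,"s1.png",(230,100,350,200),5)
```

```text
(no output)
```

View pics/s1.png

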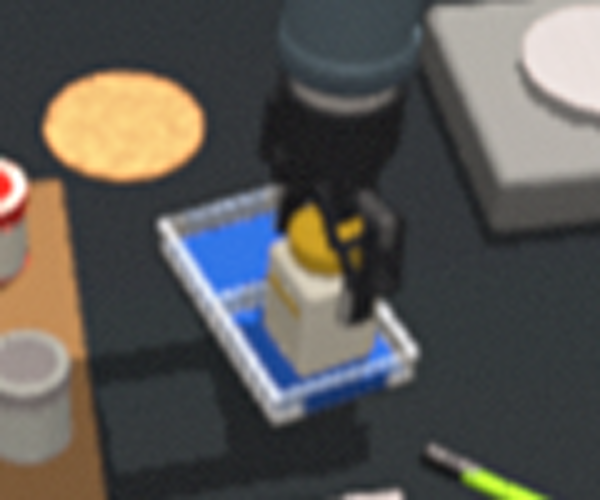

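The fingers straddle the yellow-lidded jar on two faces, about (320,280), and clear the walls. Closing and lifting.

Call:
servo_tool --commands '[[[0,0,0],0,65],[[0,0,0],0,50],[[0,0,0],0,40],[[0,0,0],0,40],[[0,0,0],0,40],[[0,0,0],0,40],[[0,0,-3],0,40],[[0,0,-8],0,40],[[0,0,-15],0,40],[[0,0,-25],0,40],[[0,0,-30],0,40],[[0,0,-20],0,40],[[0,0,0],0,40]]'

```text
time_s: 5.03
eef_pos: [0.6476, 0.1507, 0.1746]
eef_rot: [0.002, -0.145, 0.989, -0.0]
wrist_force: [0.5, 0.3, -2.1]
opening: 0.669
grasp_force: 64.1
```

```bash
python3 p.py .544 .3845 .068 106.8
```

```text
t 5.03 pos [647.6 150.7 174.6] yaw 106.6 q6 -1.81 | turn -0.003 rad then tool mm [ 32.1 253.9 106.2]
```

Call:
servo_tool --commands '[[[1,8,0],0,40],[[2,16,0],0,40],[[3,25,0],0,40],[[4,31,0],0,40],[[4,31,0],0,40],[[4,31,0],0,40],[[4,31,0],0,40],[[4,31,0],0,40],[[3,25,0],0,40],[[2,16,0],0,40],[[1,8,0],0,40],[[0,0,15],0,40],[[0,0,25],0,40],[[0,0,25],0,40],[[0,0,15],0,40],[[0,0,10],0,40],[[0,0,5],0,40],[[0,0,0],0,40],[[0,0,0],0,40]]'

```text
time_s: 7.4
eef_pos: [0.5438, 0.3841, 0.0779]
eef_rot: [0.001, -0.145, 0.989, 0.0]
wrist_force: [0.3, 0.0, -1.5]
opening: 0.667
grasp_force: 64.1
```

```bash
python3 p.py .544 .3845 .068 106.8
```

```text
t 7.40 pos [543.8 384.1  77.9] yaw 106.6 q6 -1.42 | turn -0.003 rad then tool mm [-0.2  0.3  9.9]
```

Call:
servo_tool --commands '[[[0,0,3],0,40],[[0,0,2],0,40],[[0,0,0],0,40],[[0,0,0],0,40]]'

```text
time_s: 7.9
eef_pos: [0.5433, 0.3838, 0.072]
eef_rot: [0.0, -0.145, 0.989, -0.0]
wrist_force: [0.4, -0.4, -1.9]
opening: 0.67
grasp_force: 64.1
```

Call:
servo_tool --commands '[[[0,0,1.5],0,40],[[0,0,1.5],0,40],[[0,0,0],0,40]]'

```text
time_s: 8.28
eef_pos: [0.5437, 0.384, 0.0709]
eef_rot: [0.0, -0.145, 0.989, 0.0]
wrist_force: [-4.0, -2.8, 9.0]
opening: 0.665
grasp_force: 65.3
```

Call:
servo_tool --commands '[[[0,0,-0.5],0,60],[[0,0,0],0,66],[[0,0,0],0,74],[[0,0,0],0,85],[[0,0,0],0,85],[[0,0,-20],0,85],[[0,0,-40],0,85],[[0,0,-50],0,85],[[0,0,-40],0,85],[[0,0,-20],0,85],[[0,0,0],0,85]]'

```text
time_s: 9.65
eef_pos: [0.544, 0.3842, 0.2416]
eef_rot: [0.002, -0.145, 0.989, 0.001]
wrist_force: [-0.3, 0.3, -0.3]
opening: 1.0
grasp_force: 0.0
```

```bash
python3 p.py .6295 -.2125 .07 91
```

```text
t 9.65 pos [544.  384.2 241.6] yaw 106.6 q6 -1.42 | turn 0.273 rad then tool mm [ -74.5 -598.4  171. ]
```

Call:
servo_tool --commands '[[[0,0,0],0.1275,85],[[0,0,0],0.1275,85],[[-2.3,-21.5,0],0,85],[[-5,-46,0],0,85],[[-5,-46,0],0,85],[[-5,-46,0],0,85],[[-5,-46,0],0,85],[[-5,-46,0],0,85],[[-5,-46,0],0,85],[[-5,-46,0],0,85],[[-5,-46,0],0,85],[[-5,-46,0],0,85],[[-5,-46,0],0,85],[[-5,-46,0],0,85],[[-5,-46,0],0,85],[[-2.2,-25.5,0],0,85],[[0,0,0],0,85],[[0,0,0],0,85]]'

```text
time_s: 11.9
eef_pos: [0.6284, -0.2115, 0.2389]
eef_rot: [-0.001, -0.018, 1.0, 0.001]
wrist_force: [-0.0, 0.8, -0.7]
opening: 0.995
grasp_force: 0.0
```

```bash
python3 p.py .6295 -.2125 .07 92
```

```text
t 11.90 pos [ 628.4 -211.5  238.9] yaw 92.1 q6 -2.11 | turn 0.001 rad then tool mm [ -1.3  -1.2 168.9]
```

Call:
servo_tool --commands '[[[-1,-1,20],0,85],[[0,0,35],0,85],[[0,0,40],0,85],[[0,0,35],0,85],[[0,0,25],0,85],[[0,0,14],0,85],[[0,0,0],0,85],[[0,0,0],0,65],[[0,0,0],0,50],[[0,0,0],0,40],[[0,0,0],0,40],[[0,0,0],0,40],[[0,0,0],0,40]]'

```text
time_s: 13.52
eef_pos: [0.6311, -0.2142, 0.0725]
eef_rot: [0.002, -0.018, 1.0, -0.001]
wrist_force: [-0.2, 0.0, 6.1]
opening: 0.667
grasp_force: 64.6
```

Call:
servo_tool --commands '[[[0,0,-3],0,40],[[0,0,-8],0,40],[[0,0,-15],0,40],[[0,0,-25],0,40],[[0,0,-30],0,40],[[0,0,-20],0,40],[[0,0,0],0,40]]'

```text
time_s: 14.4
eef_pos: [0.6311, -0.2141, 0.1741]
eef_rot: [0.002, -0.018, 1.0, -0.001]
wrist_force: [0.3, -0.3, -2.4]
opening: 0.672
grasp_force: 64.0
```

```bash
python3 p.py .641 .1435 .07 106.8
```

```text
t 14.40 pos [ 631.1 -214.1  174.1] yaw 92.0 q6 -2.11 | turn -0.258 rad then tool mm [-112.6  339.8  103.4]
```

Call:
servo_tool --commands '[[[0,0,0],-0.086,40],[[0,0,0],-0.086,40],[[0,0,0],-0.086,40],[[-3,9,0],0,40],[[-6,18,0],0,40],[[-10,30,0],0,40],[[-11.5,35,0],0,40],[[-11.5,35,0],0,40],[[-11.5,35,0],0,40],[[-11.5,35,0],0,40],[[-11.5,35,0],0,40],[[-11.5,35,0],0,40],[[-10,30,0],0,40],[[-8,24,0],0,40],[[-5,13,0],0,40],[[-1.5,5,0],0,40],[[0,0,0],0,40],[[0,0,0],0,40]]'

```text
time_s: 16.65
eef_pos: [0.6397, 0.1427, 0.1714]
eef_rot: [-0.0, -0.146, 0.989, -0.0]
wrist_force: [-0.1, -0.3, -2.4]
opening: 0.669
grasp_force: 64.0
```

```bash
python3 p.py .641 .1435 .07 106.8
```

```text
t 16.65 pos [639.7 142.7 171.4] yaw 106.7 q6 -1.82 | turn -0.001 rad then tool mm [ -1.6   0.4 101.4]
```

Call:
servo_tool --commands '[[[-1,0,10],0,40],[[0,0,20],0,40],[[0,0,25],0,40],[[0,0,20],0,40],[[0,0,12],0,40],[[0,0,6],0,40],[[0,0,3],0,40],[[0,0,0],0,40],[[0,0,0],0,40]]'

```text
time_s: 17.77
eef_pos: [0.6411, 0.1439, 0.0763]
eef_rot: [0.001, -0.146, 0.989, -0.0]
wrist_force: [0.6, -0.1, -3.1]
opening: 0.666
grasp_force: 63.9
```

Call:
servo_tool --commands '[[[0,0,2],0,40],[[0,0,1.5],0,40],[[0,0,0],0,40],[[0,0,0],0,40]]'

```text
time_s: 18.27
eef_pos: [0.6407, 0.1438, 0.0725]
eef_rot: [0.0, -0.146, 0.989, -0.0]
wrist_force: [-3.6, -0.4, 4.1]
opening: 0.668
grasp_force: 64.4
```

Call:
servo_tool --commands '[[[0,0,0],0,60],[[0,0,0],0,66],[[0,0,0],0,74],[[0,0,0],0,85],[[0,0,0],0,85],[[0,0,-20],0,85],[[0,0,-40],0,85],[[0,0,-50],0,85],[[0,0,-40],0,85],[[0,0,-20],0,85],[[0,0,0],0,85]]'

```text
time_s: 19.65
eef_pos: [0.6414, 0.1439, 0.2441]
eef_rot: [0.002, -0.146, 0.989, -0.0]
wrist_force: [-0.4, 0.9, -0.2]
opening: 0.997
grasp_force: 0.0
```

```bash
python3 p.py .544 .3845 .069 106.8
```

```text
t 19.65 pos [641.4 143.9 244.1] yaw 106.8 q6 -1.82 | turn 0.000 rad then tool mm [ 24.3 258.6 174.8]
```

Call:
servo_tool --commands '[[[2,20,0],0,85],[[4,40,0],0,85],[[4,45,0],0,85],[[4,45,0],0,85],[[4,45,0],0,85],[[4,40,0],0,85],[[2,23,0],0,85],[[0,0,0],0,85],[[0,0,20],0,85],[[0,0,35],0,85],[[0,0,40],0,85],[[0,0,40],0,85],[[0,0,25],0,85],[[0,0,13],0,85],[[0,0,0],0,85],[[0,0,0],0,85]]'

```text
time_s: 21.65
eef_pos: [0.544, 0.3839, 0.0702]
eef_rot: [0.001, -0.146, 0.989, 0.0]
wrist_force: [-0.0, 0.2, 0.5]
opening: 0.994
grasp_force: 0.0
```

Call:
servo_tool --commands '[[[0,0,0],0,65],[[0,0,0],0,50],[[0,0,0],0,40],[[0,0,0],0,40],[[0,0,0],0,40],[[0,0,0],0,40],[[0,0,-3],0,40],[[0,0,-8],0,40],[[0,0,-15],0,40],[[0,0,-25],0,40],[[0,0,-30],0,40],[[0,0,-20],0,40],[[0,0,0],0,40]]'

```text
time_s: 23.28
eef_pos: [0.5442, 0.3845, 0.1726]
eef_rot: [0.002, -0.146, 0.989, 0.001]
wrist_force: [0.2, 0.6, -1.7]
opening: 0.669
grasp_force: 64.1
```

```bash
python3 p.py .627 -.2155 .072 91
```

```text
t 23.27 pos [544.2 384.5 172.6] yaw 106.8 q6 -1.43 | turn 0.276 rad then tool mm [ -71.9 -601.6   99.8]
```

Call:
servo_tool --commands '[[[0,0,-15],0.092,40],[[0,0,-25],0.092,40],[[0,0,-20],0.092,40],[[-1,-10,0],0,40],[[-2,-20,0],0,40],[[-4,-35,0],0,40],[[-5,-42,0],0,40],[[-5,-42,0],0,40],[[-5,-42,0],0,40],[[-5,-42,0],0,40],[[-5,-42,0],0,40],[[-5,-42,0],0,40],[[-5,-42,0],0,40],[[-5,-42,0],0,40],[[-5,-42,0],0,40],[[-5,-42,0],0,40],[[-5,-42,0],0,40],[[-5,-42,0],0,40],[[-4,-30,0],0,40]]'

```text
time_s: 25.65
eef_pos: [0.6224, -0.2167, 0.2278]
eef_rot: [-0.002, -0.008, 1.0, 0.001]
wrist_force: [0.2, 0.1, -0.9]
opening: 0.669
grasp_force: 64.3
```

```bash
python3 p.py .627 -.2155 .072 91
```

```text
t 25.65 pos [ 622.4 -216.7  227.8] yaw 90.9 q6 -2.10 | turn -0.001 rad then tool mm [ -5.1   0.9 155.7]
```

Call:
servo_tool --commands '[[[0,0,0],0,40],[[0,0,0],0,40],[[0,0,15],0,40],[[0,0,30],0,40],[[0,0,40],0,40],[[0,0,30],0,40],[[0,0,20],0,40],[[0,0,10],0,40],[[0,0,5],0,40],[[0,0,0],0,40],[[0,0,0],0,40]]'

```text
time_s: 27.02
eef_pos: [0.625, -0.2142, 0.0812]
eef_rot: [0.001, -0.009, 1.0, -0.0]
wrist_force: [0.6, 1.1, -2.4]
opening: 0.666
grasp_force: 64.3
```

```bash
python3 p.py .627 -.2155 .072 91
```

```text
t 27.02 pos [ 625.  -214.2   81.2] yaw 91.0 q6 -2.10 | turn -0.000 rad then tool mm [-2.  -1.3  9.2]
```

Call:
servo_tool --commands '[[[-1.5,-1,3],0,40],[[0,0,2.5],0,40],[[0,0,0],0,40],[[0,0,0],0,40]]'

```text
time_s: 27.52
eef_pos: [0.6258, -0.2148, 0.0744]
eef_rot: [-0.0, -0.009, 1.0, 0.0]
wrist_force: [0.6, 0.2, -1.9]
opening: 0.665
grasp_force: 64.3
```

Call:
servo_tool --commands '[[[0,0,1.5],0,40],[[0,0,0],0,40],[[0,0,0],0,40]]'

```text
time_s: 27.9
eef_pos: [0.6258, -0.2147, 0.073]
eef_rot: [-0.0, -0.009, 1.0, -0.0]
wrist_force: [-0.9, 0.9, -1.8]
opening: 0.67
grasp_force: 64.3
```

Call:
servo_tool --commands '[[[0,0,1.2],0,40],[[0,0,0],0,40],[[0,0,0],0,40]]'

```text
time_s: 28.28
eef_pos: [0.626, -0.2149, 0.0726]
eef_rot: [0.0, -0.009, 1.0, -0.0]
wrist_force: [-2.1, 0.9, 6.2]
opening: 0.671
grasp_force: 65.0
```

Contact. Releasing and rising.

Call:
servo_tool --commands '[[[0,0,0],0,60],[[0,0,0],0,66],[[0,0,0],0,74],[[0,0,0],0,85],[[0,0,0],0,85],[[0,0,-20],0,85],[[0,0,-40],0,85],[[0,0,-50],0,85],[[0,0,-20],0,85],[[0,0,0],0,60],[[0,0,0],0,60]]'

```text
time_s: 29.65
eef_pos: [0.6248, -0.2142, 0.1999]
eef_rot: [-0.001, -0.009, 1.0, 0.001]
wrist_force: [-1.0, -0.7, -0.6]
opening: 0.7
grasp_force: 0.0
```

```bash
python3 p.py .456 -.233 .045 91
```

```text
t 29.65 pos [ 624.8 -214.2  199.9] yaw 91.0 q6 -2.10 | turn -0.000 rad then tool mm [168.7 -16.1 155.3]
```

Call:
servo_tool --commands '[[[14,-1,0],0,60],[[35,-3,0],0,60],[[40,-4,0],0,60],[[40,-4,0],0,60],[[30,-3,0],0,60],[[10,-1,0],0,60],[[0,0,30],0,60],[[0,0,35],0,60],[[0,0,20],0,60],[[0,0,0],0,60],[[0,0,0],0,60]]'

```text
time_s: 31.02
eef_pos: [0.4576, -0.2339, 0.1173]
eef_rot: [0.0, -0.009, 1.0, -0.0]
wrist_force: [0.4, -0.1, -0.1]
opening: 0.702
grasp_force: 0.0
```

```bash
python3 p.py .456 -.233 .045 91
python3 - <<'E'
from h import *
c=cam("side"); save(c,"s2.png",(200,190,320,290),5)
E
```

```text
t 31.02 pos [ 457.6 -233.9  117.3] yaw 91.0 q6 -2.29 | turn -0.000 rad then tool mm [ 1.6  0.9 72.3]
```

View pics/s2.png

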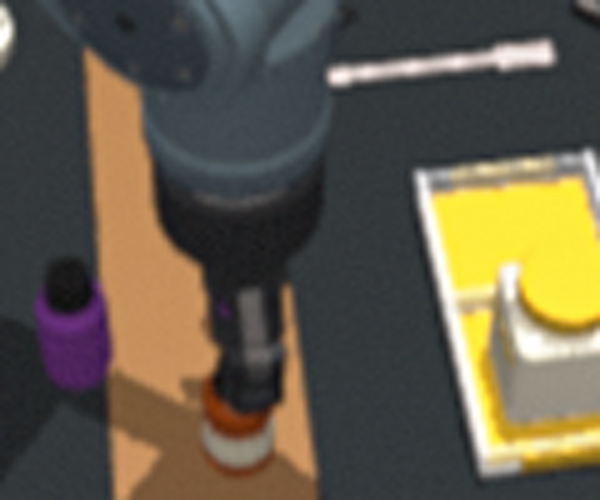

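The fingers hang centred over the amber bottle (240,430); purple stands off at (72,330). The yellow jar is upright in the yellow tray. Descending and gripping.

Call:
servo_tool --commands '[[[1,0,20],0,60],[[0,0,25],0,60],[[0,0,18],0,60],[[0,0,8],0,60],[[0,0,0],0,60],[[0,0,0],0,45],[[0,0,0],0,32],[[0,0,0],0,25],[[0,0,0],0,25],[[0,0,0],0,25],[[0,0,0],0,25],[[0,0,-3],0,25],[[0,0,-10],0,25],[[0,0,-25],0,25],[[0,0,-35],0,25],[[0,0,-35],0,25],[[0,0,-12],0,25],[[0,0,0],0,25]]'

```text
time_s: 33.33
eef_pos: [0.4563, -0.2339, 0.1663]
eef_rot: [0.001, -0.009, 1.0, -0.0]
wrist_force: [0.3, -0.8, -0.9]
opening: 0.427
grasp_force: 60.1
```

```bash
python3 p.py .6255 -.1265 .05 91
```

```text
t 33.33 pos [ 456.3 -233.9  166.3] yaw 91.0 q6 -2.29 | turn -0.000 rad then tool mm [-170.9  104.5  116.3]
```

Call:
servo_tool --commands '[[[-5,3,0],0,25],[[-13,8,0],0,25],[[-24,15,0],0,25],[[-29,18,0],0,25],[[-29,18,0],0,25],[[-29,18,0],0,25],[[-24,15,0],0,25],[[-13,8,0],0,25],[[-5,2,0],0,25],[[0,0,0],0,25],[[0,0,10],0,25],[[0,0,25],0,25],[[0,0,30],0,25],[[0,0,22],0,25],[[0,0,12],0,25],[[0,0,6],0,25],[[0,0,3],0,25],[[0,0,0],0,25],[[0,0,0],0,25]]'

```text
time_s: 35.7
eef_pos: [0.6258, -0.1259, 0.0586]
eef_rot: [0.001, -0.009, 1.0, -0.0]
wrist_force: [-0.3, -0.2, -1.7]
opening: 0.425
grasp_force: 60.1
```

Call:
servo_tool --commands '[[[0,0,2],0,25],[[0,0,1.5],0,25],[[0,0,0],0,25],[[0,0,0],0,25]]'

```text
time_s: 36.2
eef_pos: [0.6252, -0.1258, 0.0542]
eef_rot: [-0.0, -0.009, 1.0, 0.0]
wrist_force: [-0.7, -0.3, -0.8]
opening: 0.427
grasp_force: 60.1
```

Call:
servo_tool --commands '[[[0,0,1.5],0,25],[[0,0,0],0,25],[[0,0,0],0,25]]'

```text
time_s: 36.58
eef_pos: [0.6254, -0.1259, 0.053]
eef_rot: [0.0, -0.009, 1.0, -0.0]
wrist_force: [-0.1, 0.7, 1.3]
opening: 0.423
grasp_force: 60.2
```

Call:
servo_tool --commands '[[[0,0,1],0,25],[[0,0,0],0,25],[[0,0,0],0,25]]'

```text
time_s: 36.95
eef_pos: [0.6256, -0.1259, 0.0529]
eef_rot: [0.0, -0.009, 1.0, -0.0]
wrist_force: [-2.8, 0.9, 7.3]
opening: 0.425
grasp_force: 60.9
```

Contact. Releasing and rising.

Call:
servo_tool --commands '[[[0,0,0],0,42],[[0,0,0],0,48],[[0,0,0],0,55],[[0,0,0],0,60],[[0,0,0],0,60],[[0,0,-15],0,60],[[0,0,-35],0,60],[[0,0,-50],0,60],[[0,0,-30],0,75],[[0,0,0],0,75],[[0,0,0],0,75]]'

```text
time_s: 38.33
eef_pos: [0.6248, -0.1256, 0.1814]
eef_rot: [-0.0, -0.009, 1.0, 0.0]
wrist_force: [-0.5, 0.6, -0.1]
opening: 0.88
grasp_force: 0.0
```

```bash
python3 p.py .4515 .0965 .05 106.8
```

```text
t 38.33 pos [ 624.8 -125.6  181.4] yaw 91.0 q6 -1.97 | turn -0.276 rad then tool mm [101.6 262.6 131.6]
```

Call:
servo_tool --commands '[[[0,0,0],-0.138,75],[[0,0,0],-0.138,75],[[7,18,0],0,75],[[15,38,0],0,75],[[16,42,0],0,75],[[16,42,0],0,75],[[16,42,0],0,75],[[16,42,0],0,75],[[11,28,0],0,75],[[4.5,10.5,0],0,75],[[0,0,20],0,75],[[0,0,25],0,75],[[0,0,0],0,75],[[0,0,0],0,75]]'

```text
time_s: 40.08
eef_pos: [0.4527, 0.0958, 0.1371]
eef_rot: [-0.0, -0.146, 0.989, -0.0]
wrist_force: [0.5, 0.0, -0.0]
opening: 0.876
grasp_force: 0.0
```

```bash
python3 p.py .4515 .0965 .05 106.8
python3 - <<'E'
from h import *
c=cam("side"); save(c,"s3.png",(190,110,350,300),3)
E
```

```text
t 40.08 pos [452.7  95.8 137.1] yaw 106.8 q6 -1.91 | turn -0.001 rad then tool mm [ 0.9  1.  87.1]
```

View pics/s3.png

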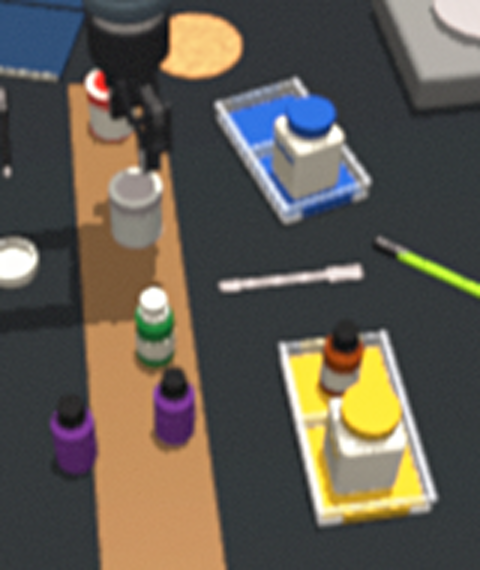

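Amber bottle (343,360) and both jars stand upright in their bays. The gripper is centred over the tin (135,205); the near finger's offset matches the tool yaw.

Call:
servo_tool --commands '[[[1,1,20],0,75],[[0,0,30],0,75],[[0,0,24],0,75],[[0,0,12],0,75],[[0,0,0],0,75],[[0,0,0],0,60],[[0,0,0],0,48],[[0,0,0],0,40],[[0,0,0],0,40],[[0,0,0],0,40],[[0,0,0],0,40],[[0,0,-3],0,40],[[0,0,-10],0,40],[[0,0,-25],0,40],[[0,0,-35],0,40],[[0,0,-35],0,40],[[0,0,-12],0,40],[[0,0,0],0,40]]'

```text
time_s: 42.38
eef_pos: [0.4513, 0.0969, 0.1713]
eef_rot: [0.001, -0.146, 0.989, -0.0]
wrist_force: [-0.7, -0.3, -1.3]
opening: 0.614
grasp_force: 63.0
```

```bash
python3 p.py .6145 .2305 .056 106.8
```

```text
t 42.38 pos [451.3  96.9 171.3] yaw 106.8 q6 -1.91 | turn 0.000 rad then tool mm [-194.7   80.8  115.6]
```

Call:
servo_tool --commands '[[[-6,3,0],0,40],[[-15,6,0],0,40],[[-26,11,0],0,40],[[-30,12,0],0,40],[[-30,12,0],0,40],[[-30,12,0],0,40],[[-26,11,0],0,40],[[-18,8,0],0,40],[[-10,4,0],0,40],[[-4,2,0],0,40],[[0,0,0],0,40],[[0,0,10],0,40],[[0,0,25],0,40],[[0,0,30],0,40],[[0,0,22],0,40],[[0,0,12],0,40],[[0,0,6],0,40],[[0,0,3],0,40],[[0,0,0],0,40],[[0,0,0],0,40]]'

```text
time_s: 44.88
eef_pos: [0.6148, 0.2309, 0.0636]
eef_rot: [0.001, -0.146, 0.989, 0.0]
wrist_force: [0.4, -1.7, -0.8]
opening: 0.617
grasp_force: 63.0
```

Call:
servo_tool --commands '[[[0,0,2],0,40],[[0,0,1.5],0,40],[[0,0,1],0,40],[[0,0,0],0,40],[[0,0,0],0,40]]'

```text
time_s: 45.5
eef_pos: [0.6143, 0.2308, 0.0584]
eef_rot: [0.0, -0.146, 0.989, -0.0]
wrist_force: [-0.2, 0.1, -0.6]
opening: 0.62
grasp_force: 63.1
```

Call:
servo_tool --commands '[[[0,0,1],0,40],[[0,0,0],0,40],[[0,0,0],0,40]]'

```text
time_s: 45.88
eef_pos: [0.6143, 0.2308, 0.0583]
eef_rot: [0.0, -0.146, 0.989, -0.0]
wrist_force: [-3.7, -1.4, 6.5]
opening: 0.618
grasp_force: 63.6
```

Call:
servo_tool --commands '[[[0,0,0.8],0,40],[[0,0,0],0,40],[[0,0,0],0,40]]'

```text
time_s: 46.25
eef_pos: [0.6144, 0.2308, 0.0583]
eef_rot: [0.0, -0.146, 0.989, -0.0]
wrist_force: [-6.4, -0.3, 11.2]
opening: 0.619
grasp_force: 63.9
```

Contact at 11 N. I'll ease back up slightly, then release.

Call:
servo_tool --commands '[[[0,0,-0.8],0,54],[[0,0,0],0,58],[[0,0,0],0,63],[[0,0,0],0,69],[[0,0,0],0,69],[[0,0,-15],0,69],[[0,0,-35],0,69],[[0,0,-50],0,69],[[0,0,-40],0,69],[[0,40,-30],0,69],[[0,50,0],0,69],[[0,50,0],0,69],[[0,50,0],0,69],[[0,40,0],0,69],[[0,0,0],0,69],[[0,0,0],0,69]]'

```text
time_s: 48.25
eef_pos: [0.548, 0.4506, 0.2281]
eef_rot: [0.0, -0.146, 0.989, -0.0]
wrist_force: [-0.7, -0.4, 0.6]
opening: 0.806
grasp_force: 0.0
```

Run:
```python
from h import *
from scipy.optimize import fsolve
c=cam("top"); save(c,"end_top.png",(100,100,400,280),2.6); s=cam("side"); save(s,"end_side.png",(190,60,370,310),2.4)
P=cloud(c)
for nm,x,y,h,cx,cy,yaw in(("jarB",.641,.144,.106,.629,.182,106.8),("jarY",.626,-.215,.106,.6264,-.1754,91),("tin",.614,.231,.072,.629,.182,106.8),("amber",.6255,-.126,.094,.6264,-.1754,91),("green",.4567,-.0643,.088,0,0,90),("pot",.4375,.2589,.066,0,0,90)):
    T=P.reshape(-1,3); T=T[(np.hypot(T[:,0]-x,T[:,1]-y)<.035)&(abs(T[:,2]-h)<.008)]; m=T.mean(0)
    a=np.radians(yaw-90); d=m[:2]-[cx,cy]
    print(nm,m.round(4),"z sd",T[:,2].std().round(4),"tray xy",(np.array([[np.cos(a),np.sin(a)],[-np.sin(a),np.cos(a)]])@d*1e3).round(1))
```

```text
jarB [0.6393 0.1447 0.1066] z sd 0.0022 tray xy [ -0.9 -38.7]
jarY [ 0.6255 -0.2119  0.1063] z sd 0.0024 tray xy [ -1.6 -36.5]
tin [0.6131 0.2317 0.073 ] z sd 0.0026 tray xy [-0.9 52.2]
amber [ 0.6245 -0.1235  0.095 ] z sd 0.0023 tray xy [-0.9 51.9]
green [ 0.4567 -0.0645  0.0882] z sd 0.0019 tray xy [456.7 -64.5]
pot [0.4378 0.2586 0.0671] z sd 0.0028 tray xy [437.8 258.6]
```

View pics/end_top.png

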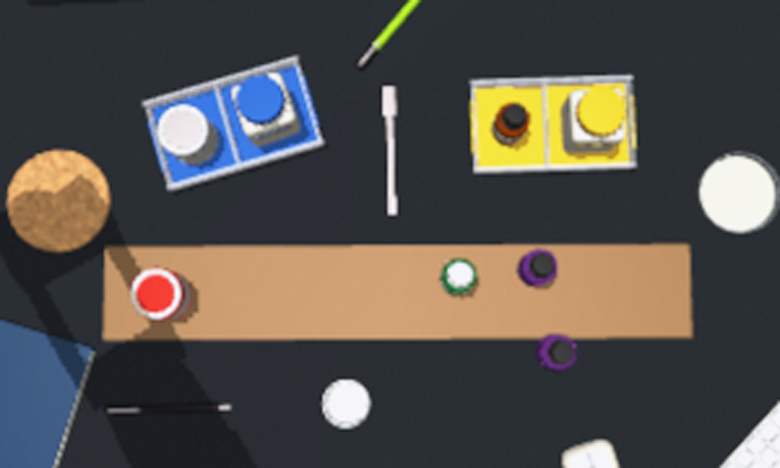

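View pics/end_side.png

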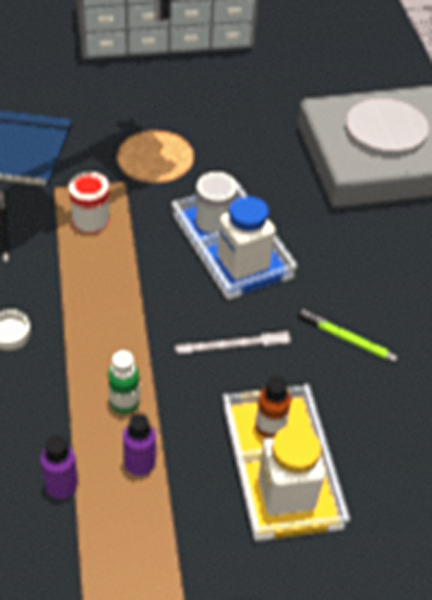

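Everything is upright in its bay: tin (185,132) and blue jar (263,103) in the blue tray, amber bottle (512,122) and yellow jar (600,115) in the yellow tray. All are within 5 mm of their bay centres. The green bottle and the white pot haven't moved.

```bash
python3 -c "
from bench import ctrl
print(ctrl.hand_in())"
```

```text
the job is handed in; nothing more can be done
None
```

I made up both kits and handed the job in at about 48 s: all four pieces stand upright within about 5 mm of their bay centres, and the green bottle and white pot haven't moved; the hand-in returned no verdict.

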